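Set out the repair tray

TASK

Set out the tray for the board repair: stand the large capacitor from the open front of the bench in the narrow tall cup, the low flux pot with the black lid in the wide round dish, the tip-cleaner tin in the square bin, and lay the heatsink lengthwise, fins up, in the oblong bin. Each must end upright on the floor of its holder; leave the small capacitor and the milky jar standing where they are.

Things in the scene. Friction and masses are not known exactly. Their poses are not given: they have to be found in the camera images.
- capacitor: The large capacitor, on the open table (not the fixed blue can at the back by the lamp): blue upright cylinder with grey top, 32 mm diameter, 45 mm tall, loose, a few tens of grams. Origin: centre of its underside; z up. It stands on the table at the start.
- heatsink: Black finned heatsink, 30 mm (x) by 42 mm (y, the long way) by 23 mm tall, fins up, loose; can be gripped across its 30 mm width. Origin: centre of its underside; z up. It stands on the table at the start.
- flux_pot: The low flux pot: small round white pot with a black lid (fixed to it), 42 mm diameter, 25 mm tall, loose. Origin: centre of its underside; z up. It stands on the table at the start.
- tip_tin: Tip-cleaner tin: round plain open-topped tin with brass wool in it, 50 mm diameter, 30 mm tall (outer wall to 26 mm), loose, about 80 g. Origin: centre of its underside; z up. It stands on the table at the start.
- milky_jar: Look-alike, does not belong: milky white lidded jar, 61 mm diameter, 54 mm tall, loose. Origin: centre of its underside; z up. It stands on the table at the start. Room: the blue meter behind the work (128 mm tall) has its front at x = 0.59 m, y -0.20 to 0.03 m; over it, 0.43 m up, hangs a small box, front at x = 0.71 m, y = -0.13 m: swing the wrist past on the near side.
- small_capacitor: Look-alike, does not belong: the small capacitor, blue upright cylinder with grey top, 24 mm diameter, 34 mm tall, loose. Origin: centre of its underside; z up. It stands on the table at the start.
- tall_cup: Narrow tall round grey cup for the large capacitor: 52 mm inside diameter, wall 3 mm, 22 mm tall. It stands fixed on a shallow tray (188 mm square, rim 12 mm above the table), one of four holders on it, in two rows of two, 88 mm apart, in changing order; the tray's place and yaw (up to 0.25 rad) change too. Origin: centre of its underside, 4 mm above the table; z up; the inner floor is 3 mm above the origin.
- round_dish: Wide low round grey dish for the flux pot: 66 mm inside diameter, wall 3 mm, 10 mm tall. It stands fixed on a shallow tray (188 mm square, rim 12 mm above the table), one of four holders on it, in two rows of two, 88 mm apart, in changing order; the tray's place and yaw (up to 0.25 rad) change too. Origin: centre of its underside, 4 mm above the table; z up; the inner floor is 3 mm above the origin.
- square_bin: Low square grey bin for the tip-cleaner tin: inside 74 by 74 mm, wall 3 mm, 10 mm tall. It stands fixed on a shallow tray (188 mm square, rim 12 mm above the table), one of four holders on it, in two rows of two, 88 mm apart, in changing order; the tray's place and yaw (up to 0.25 rad) change too. Origin: centre of its underside, 4 mm above the table; z up; the inner floor is 3 mm above the origin.
- oblong_bin: Low oblong grey bin for the heatsink: inside 50 mm (x) by 76 mm (y, the long way), wall 3 mm, 10 mm tall. It stands fixed on a shallow tray (188 mm square, rim 12 mm above the table), one of four holders on it, in two rows of two, 88 mm apart, in changing order; the tray's place and yaw (up to 0.25 rad) change too. Origin: centre of its underside, 4 mm above the table; z up; the inner floor is 3 mm above the origin.
Mind the look-alikes: they are no part of the job. Leave any green look-alike of the heatsink alone. What is shaped like the flux_pot but red is not meant.

How it is judged (in metres and radians):
At the end, for the whole second after the job is handed in: Capacitor in tall cup, flux pot in round dish, tin in square bin (within 18 mm of centre), heatsink in oblong bin (22 mm, long sides within 0.4 rad); each upright (0.15 rad), under 7 mm above the holder's underside, released, at rest. Jar and small capacitor upright, within 30 mm of their start (horizontal distance between capacitor and tall_cup below 0.018 m and z of capacitor in the frame of tall_cup between -0.002 and 0.007 m and angle between each of capacitor, heatsink, flux_pot, tip_tin, milky_jar, small_capacitor's own z axis and vertical below 0.15 rad and linear speed of each of capacitor, heatsink, flux_pot, tip_tin below 0.02 m/s and contact force between each of capacitor, heatsink, flux_pot, tip_tin and the fingers below 0.05 N and horizontal distance between heatsink and oblong_bin below 0.022 m and z of heatsink in the frame of oblong_bin between -0.002 and 0.007 m and horizontal distance between flux_pot and round_dish below 0.018 m and z of flux_pot in the frame of round_dish between -0.002 and 0.007 m and horizontal distance between tip_tin and square_bin below 0.018 m and z of tip_tin in the frame of square_bin between -0.002 and 0.007 m and angle between the y axis of heatsink and the y axis of oblong_bin, either way round below 0.4 rad and distance of each of milky_jar, small_capacitor from where it was at the start of the episode below 0.03 m); the robot touches nothing.
It fails at once if the milky jar is moved more than 30 mm or tipped over (distance of milky_jar from where it was at the start of the episode above 0.03 m or angle between milky_jar's own z axis and vertical above 0.5 rad).
It fails at once if the small capacitor is moved more than 30 mm or tipped over (distance of small_capacitor from where it was at the start of the episode above 0.03 m or angle between small_capacitor's own z axis and vertical above 0.5 rad).
It also fails if it takes over 106 s, if anything falls off the work surface, if the arm or the gripper's body presses on something with over 40 N, if the wrist force passes 120 N, or if a joint passes its speed limit or range.

ROBOT

A 6-joint arm with a two-finger parallel gripper is mounted at the origin on a cart in front of the work surface, level with it; the furniture and walls round the work are solid. World frame = base frame: x ahead of the robot, y to its left, z up, the work surface at z = 0. Lengths are in m, angles in degrees, forces in N, time in s.
With the tool pointing down it reaches from about 0.3 to 0.75 m from the base axis. Payload 8.5 kg.
Tool frame: the origin (TCP) lies on the centre line of the jaws, within the pads' length; the fingertips stand 25 mm ahead of it and the grasp point (between the pads) lies 6 mm ahead of it; z points along the fingers, y is the line along which they close (so a half turn about z gives the same grasp; the last joint's range is limited). The gripper opens to 85 mm and grips with 20 to 120 N. Pads are 22 mm wide; open, the fingers measure 114 mm over their backs; the gripper's body (76 mm by 85 mm) begins 54 mm behind the grasp point. The pads swing forward as they close: fully open they stand 13 mm farther back than shut.
Start: joints at [-86.19, 21.807, 74.336, -0, 83.858, -12.336], TCP at [0.153, -0.528, 0.227] pointing down, gripper open.
Joint ranges: [-178.18, 178.18], [-50.72, 133.34], [12.68, 142.11], [-81.47, 261.47], [9.98, 163.14], [-165.26, 165.26]. Speed limits (degrees/s): [136.94, 136.94, 180, 180, 180, 180].

INTERFACE

Orientations are given as a 3x3 rotation matrix whose columns are the frame's x, y, z axes.
In Python, from rig import telemetry, optics, env gives the robot as it stands.
- The arm moves only by the tool send_rows, never from a script. Its argument "deltas" is a list that holds one entry, the list of rows, each a list of 7 numbers: the shift along the tool's x, y, z in m, then the turn, a rotation vector about the tool's x, y, z in rad, then the opening, from -1 (shut) to 1 (fully open), so that 0 is half open. In form: [[[x, y, z, ax, ay, az, grip], ...]]. A call has 1 to 12 rows; each row shifts and turns the commanded pose from where the row before left it, along the tool's axes as they then stand; what a row does not reach is not made up. A row lasts 1/8 s, in which the tool goes at most 62.5 mm and 10.7 degrees, less where a joint would pass 70% of its speed; a pose out of reach is approached as far as the arm can. A call is refused whole if a number of a shift passes 0.0625 or a number of a turn 0.188, either way. A call with a gripper value outside its range is refused whole. The fingers move at their own pace and stop on an object; "squeeze" is the grip in N (left out, the last holds). Time passes only in rows, so rows that do not move let the fingers close. It gives the time, the measured TCP pose, the force, the opening and the grip force at its end, in the units of the state.
- telemetry.observe(): the state, without advancing time (a new reading comes with each control period).
- optics.get_image(name): name is "scene" or "top" or "wrist"; returns a dict with "image" (420x560x3 uint8, red, green, blue), "range_z" (420x560 float32, m along the optical axis (not along the pixel's ray), 0 where there is no reading), "K" (3x3 intrinsics, pixels), "rvec" (rotation vector, rad) and "tvec" (3), from world to camera coordinates, as OpenCV has them; the wrist camera has in their place "hand_eye" (4x4, takes a point from camera to tool coordinates, whose origin is the TCP and whose axes are the flange's). Camera axes: x right, y down, z forward; pixel columns grow to the right and rows downward; lengths in m; the calibration is good to about 2 mm. A picture is of the moment at which its call begins: read the wrist's pose just before it.
- env.close_job(): hands the job in; it is judged then, once.
The state is a dict: "time_s": time; "q": joint angles; "qvel": joint speeds; "joint_efforts": joint torques, N m; "position": TCP position; "tool_rot": TCP orientation; "ft_force": force on the tool from outside, world axes, zero at the start; "wrist_torque": the same for the moment, N m; "grip_width": finger opening in m; "gripper_force": force on a finger pad.
Only numpy, scipy, OpenCV 4.12 (cv2) and the standard library are available. Lean on these libraries where they do the work, as an engineer would, in place of code of your own. Each camera call takes 0.05 s, during which the arm holds its last target. There are 200 camera calls.

## Working session

There is one attempt and no reset: what is moved stays moved. The work goes in short steps, Python scripts to look and compute and a tool call to move; the robot and the scene stay as the last step left them, time stands still between calls to the robot, and variables do not carry over. Pictures are saved under pics/ and viewed, at most 14 in all, crops included, and the job is handed in when it is done.

Besides the shell and the picture viewer there is one more tool, called after "Call:" as name([rows], argument=value, ...), one row to a line, values as JSON. send_rows: Moves the arm, as the interface text tells. Its arguments: {"type":"object","properties":{"deltas":{"type":"array"},"squeeze":{"type":"number"}},"required":["deltas"]}

```bash
mkdir -p pics; ls; cat > h.py <<'E'
import numpy as np, cv2
from rig import telemetry, optics, env
def cap(n):
    s=telemetry.observe(); d=optics.get_image(n)
    K=np.array(d["K"])
    if n=="wrist":
        T=np.eye(4);T[:3,:3]=s["tool_rot"];T[:3,3]=s["position"]
        M=T@np.array(d["hand_eye"]); R=M[:3,:3]; c=M[:3,3]
    else:
        Rw=cv2.Rodrigues(np.array(d["rvec"],float))[0]; R=Rw.T; c=-Rw.T@np.array(d["tvec"],float).ravel()
    return d["image"],d["range_z"],K,R,c
def cloud(z,K,R,c):
    v,u=np.mgrid[:z.shape[0],:z.shape[1]]
    p=np.stack([(u-K[0,2])/K[0,0]*z,(v-K[1,2])/K[1,1]*z,z],-1)
    P=p@R.T+c; P[z<=0]=np.nan; return P
def ray(u,v,K,R,c,h):
    d=R@np.array([(u-K[0,2])/K[0,0],(v-K[1,2])/K[1,1],1]); return c+d*(h-c[2])/d[2]
def save(im,f): cv2.imwrite("pics/"+f,im[:,:,::-1])
E
python3 - <<'E'
from h import *
for n in("top","scene"):
    a=cap(n); np.savez(n+".npz",*a); save(a[0],n+".png"); print(n,a[4].round(3),a[3].round(2).tolist())
E
```

```text
pics
top [ 0.377 -0.074  1.26 ] [[-0.0, -1.0, 0.07], [-1.0, 0.0, 0.0], [-0.0, -0.07, -1.0]]
scene [-0.101 -1.206  0.713] [[0.88, -0.23, 0.41], [-0.47, -0.42, 0.78], [-0.01, -0.88, -0.47]]
```

View pics/top.png

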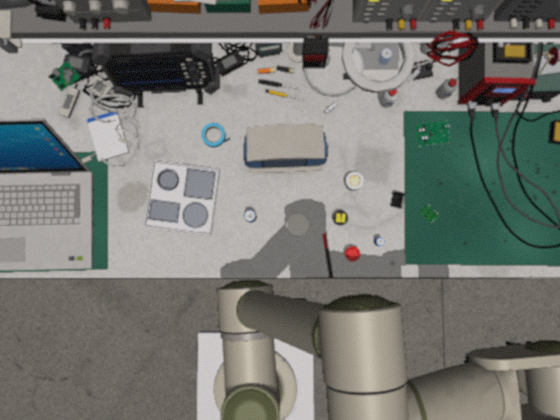

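View pics/scene.png

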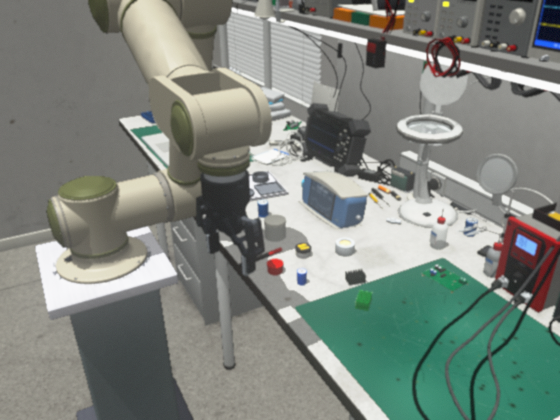

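```bash
python3 - <<'E'
from h import *
def ld(n):
    f=np.load(n+".npz"); return [f["arr_%d"%i] for i in range(5)]
t=ld("top");s=ld("scene")
a=cv2.resize(t[0][150:280,130:430],(800,347),interpolation=cv2.INTER_CUBIC)
b=cv2.resize(s[0][180:310,240:400],(308,250),interpolation=cv2.INTER_CUBIC)
c=cv2.resize(s[0][165:255,230:310],(284,250),interpolation=cv2.INTER_CUBIC)
o=np.zeros((600,800,3),np.uint8);o[:347]=a;o[350:,:308]=b;o[350:,320:604]=c[:250]
save(o,"crop.png")
P=cloud(*t[1:])
for u,v in[(250,215),(379,240),(297,223),(340,217),(354,181),(352,253),(397,199),(183,197),(167,180),(200,183),(163,211),(195,215),(285,140)]:
    print((u,v),P[v,u].round(3))
E
```

```text
(250, 215) [0.47  0.013 0.047]
(379, 240) [ 0.403 -0.338  0.031]
(297, 223) [ 0.448 -0.113  0.053]
(340, 217) [ 0.466 -0.232  0.026]
(354, 181) [ 0.565 -0.271  0.032]
(352, 253) [ 0.367 -0.264  0.031]
(397, 199) [ 0.516 -0.391  0.024]
(183, 197) [0.524 0.204 0.006]
(167, 180) [0.572 0.25  0.007]
(200, 183) [0.563 0.157 0.007]
(163, 211) [0.484 0.259 0.009]
(195, 215) [0.473 0.17  0.006]
(285, 140) [ 0.659 -0.081  0.115]
```

View pics/crop.png

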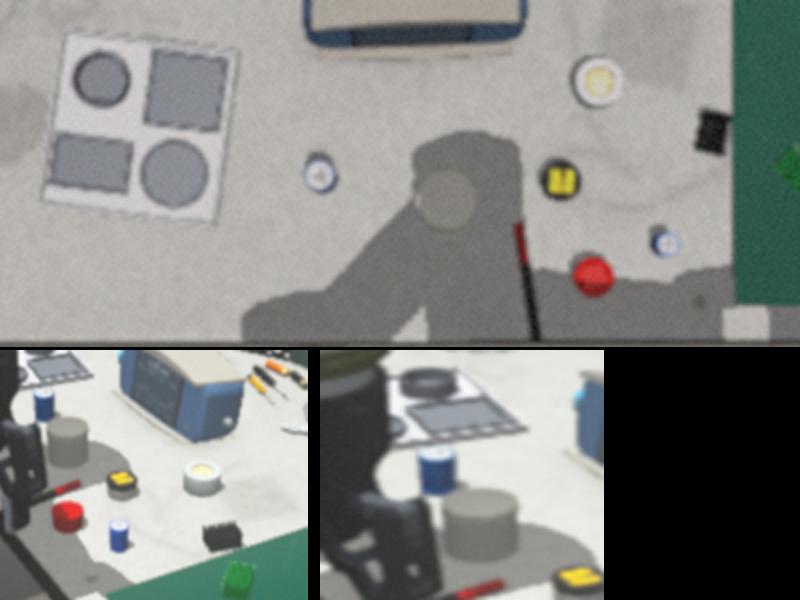

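```bash
python3 - <<'E'
from h import *
f=np.load("top.npz"); im,z,K,R,c=[f["arr_%d"%i] for i in range(5)]
hsv=cv2.cvtColor(im,cv2.COLOR_RGB2HSV)
P=cloud(z,K,R,c); m=np.nan_to_num(P[...,2])
for name,(u,v),h,fn in [("cap",(250,215),.045,lambda H:H>.03),("scap",(379,240),.034,lambda H:H>.02),("jar",(297,223),.054,lambda H:H>.035),("pot",(340,217),.025,lambda H:H>.015),("tin",(354,181),.027,lambda H:H>.018),("hs",(397,199),.023,None)]:
    w=22; sub=np.s_[v-w:v+w,u-w:u+w]
    mk=(hsv[sub][...,2]<70) if fn is None else fn(m[sub])
    n,l,st,ce=cv2.connectedComponentsWithStats(mk.astype(np.uint8))
    k=1+np.argmin([abs(ce[i]-w).sum() for i in range(1,n)])
    cu,cv=ce[k]+[u-w,v-w]
    cn=cv2.findContours((l==k).astype(np.uint8),0,1)[0][0]
    print(name,(cu.round(1),cv.round(1)),ray(cu,cv,K,R,c,h).round(3),cv2.minAreaRect(cn)[1:], "mm/px",((h-c[2])/-K[0,0]).round(4),cn.reshape(-1,2).ptp(0) if hasattr(cn,'ptp') else np.ptp(cn.reshape(-1,2),axis=0))
    if name=="hs":
        b=cv2.boxPoints(cv2.minAreaRect(cn))+[u-w,v-w]; print([ray(*q,K,R,c,.023)[:2].round(3).tolist() for q in b])
g=hsv[...,2].astype(int)
print("V",[(g[v,u],hsv[v,u,1]) for u,v in[(167,180),(200,183),(163,211),(195,215),(183,197),(155,197)]])
sub=g[155:240,140:225]
for name,(u,v) in dict(cup=(167,180),sq=(200,183),ob=(163,211),dish=(195,215)).items():
    mk=(sub<180).astype(np.uint8)
    mk=cv2.morphologyEx(mk,cv2.MORPH_OPEN,np.ones((5,5),np.uint8))
    n,l,st,ce=cv2.connectedComponentsWithStats(mk,connectivity=4); k=l[v-155,u-140]
    cn=cv2.findContours((l==k).astype(np.uint8),0,1)[0][0]
    cu,cv=ce[k]+[140,155]; print(name,st[k],ray(cu,cv,K,R,c,.024 if name=="cup" else .012).round(4),cv2.minAreaRect(cn)[1:])
from rig import telemetry
s=telemetry.observe(); print(s["position"],np.round(s["tool_rot"],3).tolist(),s["grip_width"],s["time_s"])
E
```

```text
cap (np.float64(249.3), np.float64(215.6)) [0.469 0.015 0.045] ((11.0, 11.0), 90.0) mm/px 0.0027 [11 11]
scap (np.float64(379.4), np.float64(241.5)) [ 0.399 -0.338  0.034] ((8.485280990600586, 8.485280990600586), 45.0) mm/px 0.0027 [9 8]
jar (np.float64(296.9), np.float64(224.7)) [ 0.443 -0.113  0.054] ((21.913463592529297, 21.913463592529297), 26.56505012512207) mm/px 0.0027 [22 22]
pot (np.float64(339.9), np.float64(217.8)) [ 0.464 -0.232  0.025] ((14.0, 14.0), 90.0) mm/px 0.0027 [14 14]
tin (np.float64(353.8), np.float64(180.6)) [ 0.567 -0.271  0.027] ((17.0, 18.0), 90.0) mm/px 0.0027 [18 17]
hs (np.float64(396.8), np.float64(199.1)) [ 0.516 -0.39   0.023] ((10.186494827270508, 14.067066192626953), 14.03624439239502) mm/px 0.0027 [12 15]
[[0.5, -0.371], [0.538, -0.382], [0.531, -0.409], [0.493, -0.399]]
V [(np.int64(141), np.uint8(16)), (np.int64(145), np.uint8(19)), (np.int64(142), np.uint8(18)), (np.int64(149), np.uint8(12)), (np.int64(200), np.uint8(6)), (np.int64(203), np.uint8(3))]
cup [ 16  14  23  22 415] [0.5709 0.244  0.024 ] ((21.0, 22.0), 90.0)
sq [ 43   9  33  36 966] [0.5642 0.1584 0.012 ] ((30.26417350769043, 34.223968505859375), 8.130102157592773)
ob [  0  26  40  42 923] [0.4967 0.2719 0.012 ] ((41.0, 39.0), 90.0)
dish [ 42  47  27  26 570] [0.4739 0.169  0.012 ] ((25.0, 26.0), 90.0)
[ 0.15291835 -0.52805953  0.22607597] [[0.961, 0.278, -0.0], [0.278, -0.961, 0.001], [0.0, -0.001, -1.0]] 0.08513137371926471 0.1
```

```bash
cat >> h.py <<'E'
def plan(x,y,z,yaw,n=None,start=None):
    """rows in tool axes to go to x,y,z with closing line heading yaw (deg); start=(x,y,z,yaw)"""
    s=telemetry.observe(); R=np.array(s["tool_rot"]); p=np.array(s["position"])
    a=np.degrees(np.arctan2(R[1,1],R[0,1]))
    if start: p=np.array(start[:3]);a=start[3]
    d=np.array([x,y,z])-p; t=(yaw-a+180)%360-180
    n=n or int(np.ceil(max(np.linalg.norm(d)/.06,abs(t)/10.5,1)))
    out=[]
    for i in range(n):
        b=np.radians(a+t*i/n); cx=np.array([-np.sin(b),np.cos(b)]); cy=np.array([np.cos(b),np.sin(b)])
        out.append([round(float(v),4) for v in(cx@d[:2]/n,cy@d[:2]/n,-d[2]/n,0,0,-np.radians(t/n))])
    print("yaw now",round(a,1),"turn",round(t,1),"n",n); [print(o) for o in out]
E
python3 - <<'E'
from h import *
R=np.array(telemetry.observe()["tool_rot"]);a=np.arctan2(R[1,1],R[0,1]);print(-np.sin(a),np.cos(a),R[:2,0])
print(np.round(optics.get_image("wrist")["hand_eye"],3).tolist())
plan(.516,-.39,.2,-106)
E
```

```text
0.9605564367446207 0.2780851161577649 [0.9605565  0.27808478]
[[0.001, -0.945, -0.326, 0.083], [1.0, 0.002, -0.0, -0.0], [0.001, -0.326, 0.945, -0.147], [0.0, 0.0, 0.0, 1.0]]
yaw now -73.9 turn -32.1 n 7
[0.0553, -0.0045, 0.0037, 0.0, 0.0, 0.0802]
[0.0548, -0.0089, 0.0037, 0.0, 0.0, 0.0802]
[0.0539, -0.0133, 0.0037, 0.0, 0.0, 0.0802]
[0.0526, -0.0176, 0.0037, 0.0, 0.0, 0.0802]
[0.0511, -0.0217, 0.0037, 0.0, 0.0, 0.0802]
[0.0492, -0.0257, 0.0037, 0.0, 0.0, 0.0802]
[0.0469, -0.0296, 0.0037, 0.0, 0.0, 0.0802]
```

Call:
send_rows([
  [[0.055, -0.0045, 0.0037, 0, 0, 0.08, 1], [0.055, -0.009, 0.0037, 0, 0, 0.08, 1], [0.054, -0.013, 0.0037, 0, 0, 0.08, 1], [0.0525, -0.0175, 0.0037, 0, 0, 0.08, 1], [0.051, -0.022, 0.0037, 0, 0, 0.08, 1], [0.049, -0.026, 0.0037, 0, 0, 0.08, 1], [0.047, -0.0295, 0.0037, 0, 0, 0.08, 1], [0, 0, 0, 0, 0, 0, 1], [0, 0, 0, 0, 0, 0, 1]],
], squeeze=30)

```text
time_s: 1.27
position: [0.5154, -0.39, 0.2004]
tool_rot: [[0.962, -0.274, -0.001], [-0.274, -0.962, 0.0], [-0.001, -0.0, -1.0]]
ft_force: [-1.4, 0.1, -0.2]
grip_width: 0.0855
gripper_force: 0.0
```

```bash
python3 - <<'E'
from h import *
s=telemetry.observe();print(s["position"],np.round(s["tool_rot"],3).tolist(),s["q"],s["ft_force"])
a=cap("wrist"); np.savez("w1.npz",*a); save(a[0],"w1.png")
E
```

```text
[ 0.5153914  -0.39000597  0.20037124] [[0.962, -0.274, -0.001], [-0.274, -0.962, 0.0], [-0.001, -0.0, -1.0]] [-4.75822354e+01  3.27092184e+01  5.99985762e+01 -1.86977902e-02
  8.73381092e+01  5.83223792e+01] [-1.40813352  0.09032664 -0.16420227]
```

View pics/w1.png

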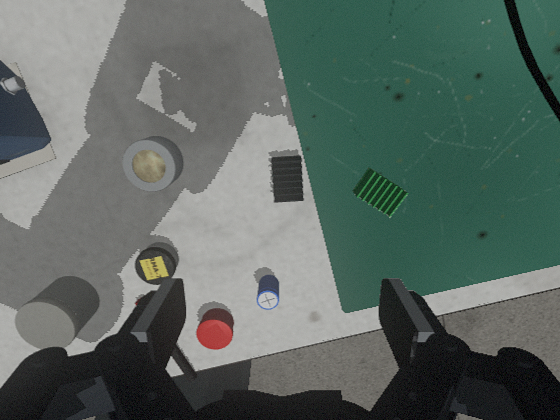

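```bash
cat >> h.py <<'E'
def meas(a,u,v,lo,hi,h,w=45):
    im,z,K,R,c=a; P=cloud(z,K,R,c); H=np.nan_to_num(P[...,2])
    y0,x0=max(v-w,0),max(u-w,0); s=H[y0:v+w,x0:u+w]
    mk=((s>lo)&(s<hi)).astype(np.uint8)
    n,l,st,ce=cv2.connectedComponentsWithStats(mk); k=l[v-y0,u-x0] or 1+np.argmax(st[1:,4])
    q=P[y0:v+w,x0:u+w][l==k]
    r=cv2.minAreaRect((q[:,:2]*1000).astype(np.float32))
    b=cv2.boxPoints(r); e=max([b[1]-b[0],b[2]-b[1]],key=np.linalg.norm)
    print("mean",q.mean(0).round(4),"rect c",np.round(r[0],1),"size",np.round(r[1],1),"long dir",round(np.degrees(np.arctan2(e[1],e[0]))%180,1),"n",len(q), "zmed",np.median(q[:,2]).round(3))
E
python3 - <<'E'
from h import *
f=np.load("w1.npz"); a=[f["arr_%d"%i] for i in range(5)]
print(a[4])
meas(a,287,178,.017,.03,.023)
meas(a,153,164,.02,.035,.027)
meas(a,155,264,.02,.03,.025)
meas(a,268,298,.028,.04,.034)
plan(.516,-.39,.06,-106)
E
```

```text
[ 0.59506975 -0.41348634  0.34743473]
mean [ 0.5025 -0.3928  0.0212] rect c [ 502.3 -392.8] size [29.1  2.3] long dir 77.2 n 97 zmed 0.022
mean [ 0.5673 -0.2754  0.0283] rect c [ 566.8 -274.3] size [50.1 49.5] long dir 39.2 n 2303 zmed 0.029
mean [ 0.4652 -0.2356  0.0249] rect c [ 464.5 -234.1] size [40.  42.8] long dir 105.2 n 1136 zmed 0.025
mean [ 0.3994 -0.3413  0.0336] rect c [ 398.4 -341. ] size [23.5 23.8] long dir 93.9 n 385 zmed 0.034
yaw now -106.0 turn -0.0 n 3
[0.0003, -0.0002, 0.0469, 0.0, 0.0, 0.0002]
[0.0003, -0.0002, 0.0469, 0.0, 0.0, 0.0002]
[0.0003, -0.0002, 0.0469, 0.0, 0.0, 0.0002]
```

```bash
python3 - <<'E'
from h import *
f=np.load("w1.npz"); a=[f["arr_%d"%i] for i in range(5)]
meas(a,287,178,.008,.03,.023)
E
```

```text
mean [ 0.5057 -0.3936  0.0175] rect c [ 505.4 -393.4] size [30. 22.] long dir 78.3 n 655 zmed 0.019
```

```bash
python3 - <<'E'
from h import *
f=np.load("w1.npz"); im,z,K,R,c=[f["arr_%d"%i] for i in range(5)]
m=(im[130:230,240:340].max(2)<75).astype(np.uint8)
m=cv2.morphologyEx(m,cv2.MORPH_CLOSE,np.ones((3,3)))
n,l,st,ce=cv2.connectedComponentsWithStats(m);k=1+np.argmax(st[1:,4])
cn=max(cv2.findContours((l==k).astype(np.uint8),0,1)[0],key=cv2.contourArea)
r=cv2.minAreaRect(cn);b=cv2.boxPoints(r)+[240,130];print(r,b)
for h in(.023,.0):
    q=np.array([ray(*p,K,R,c,h)[:2] for p in b]);print(h,q.round(4).tolist(),q.mean(0).round(4),np.linalg.norm(np.diff(q,axis=0),axis=1))
E
```

```text
((47.06852722167969, 48.459388732910156), (45.09938430786133, 29.567523956298828), 85.91438293457031) [[270.71573448 157.02030182]
 [300.20812225 154.91370392]
 [303.42131805 199.89847565]
 [273.92893219 202.00507355]]
0.023 [[0.542, -0.3871], [0.5363, -0.4147], [0.4921, -0.4063], [0.498, -0.3774]] [ 0.5171 -0.3964] [0.02816051 0.04498954 0.02943172]
0.0 [[0.5383, -0.3852], [0.5322, -0.4147], [0.4848, -0.4058], [0.4911, -0.3749]] [ 0.5116 -0.3951] [0.03015688 0.04817896 0.0315182 ]
```

```bash
python3 - <<'E'
from h import *
plan(.515,-.3955,.034,-101.2,4)
E
```

```text
yaw now -106.0 turn 4.8 n 4
[0.0004, 0.0012, 0.0417, 0.0, 0.0, -0.0208]
[0.0003, 0.0012, 0.0417, 0.0, 0.0, -0.0208]
[0.0003, 0.0012, 0.0417, 0.0, 0.0, -0.0208]
[0.0003, 0.0012, 0.0417, 0.0, 0.0, -0.0208]
```

Call:
send_rows([
  [[0, 0.0013, 0.0415, 0, 0, -0.021, 1], [0, 0.0013, 0.0415, 0, 0, -0.021, 1], [0, 0.0013, 0.0415, 0, 0, -0.021, 1], [0, 0.0013, 0.0415, 0, 0, -0.021, 1], [0, 0, 0, 0, 0, 0, 1], [0, 0, 0, 0, 0, 0, -1], [0, 0, 0, 0, 0, 0, -1], [0, 0, 0, 0, 0, 0, -1], [0, 0, 0, 0, 0, 0, -1], [0, 0, 0, 0, 0, 0, -1], [0, 0, 0, 0, 0, 0, -1], [0, 0, 0, 0, 0, 0, -1]],
], squeeze=30)

```text
time_s: 2.82
position: [0.5145, -0.395, 0.0347]
tool_rot: [[0.981, -0.193, -0.0], [-0.193, -0.981, 0.0], [-0.0, -0.0, -1.0]]
ft_force: [-1.0, 0.6, -0.0]
grip_width: 0.0
gripper_force: 0.0
```

```bash
python3 - <<'E'
from h import *
x,y=telemetry.observe()["position"][:2]
plan(x,y,.16,-101.2)
plan(.46,.10,.16,-6,start=(x,y,.16,-101.2))
E
```

```text
yaw now -101.1 turn -0.1 n 3
[0.0, 0.0, -0.0418, 0.0, 0.0, 0.0004]
[0.0, 0.0, -0.0418, 0.0, 0.0, 0.0004]
[0.0, 0.0, -0.0418, 0.0, 0.0, 0.0004]
yaw now -101.2 turn 95.2 n 10
[-0.015, -0.0475, -0.0, 0.0, 0.0, -0.1662]
[-0.0069, -0.0493, -0.0, 0.0, 0.0, -0.1662]
[0.0014, -0.0498, -0.0, 0.0, 0.0, -0.1662]
[0.0096, -0.0489, -0.0, 0.0, 0.0, -0.1662]
[0.0175, -0.0466, -0.0, 0.0, 0.0, -0.1662]
[0.025, -0.0431, -0.0, 0.0, 0.0, -0.1662]
[0.0318, -0.0383, -0.0, 0.0, 0.0, -0.1662]
[0.0377, -0.0326, -0.0, 0.0, 0.0, -0.1662]
[0.0425, -0.0259, -0.0, 0.0, 0.0, -0.1662]
[0.0462, -0.0185, -0.0, 0.0, 0.0, -0.1662]
```

```bash
python3 - <<'E'
from h import *
a=cap("wrist"); np.savez("w2.npz",*a); save(a[0],"w2.png")
E
```

```text
(no output)
```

View pics/w2.png

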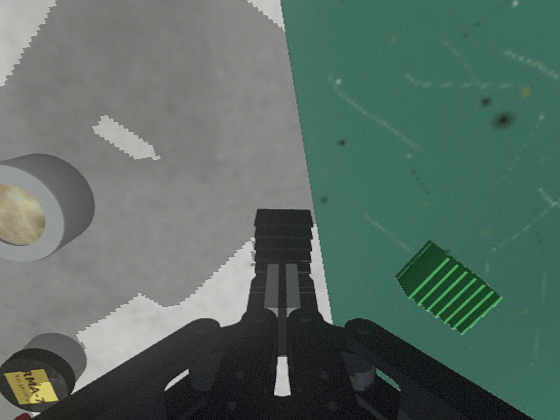

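```bash
python3 - <<'E'
from h import *
f=np.load("w2.npz"); im,z,K,R,c=[f["arr_%d"%i] for i in range(5)]
P=cloud(z,K,R,c)
for u in (262,274,284,294,305):
    print(u,[(v,(P[v,u]*1000).round().tolist()) for v in range(205,330,12)])
print(telemetry.observe()["position"])
E
```

```text
262 [(205, [539.0, -389.0, -1.0]), (217, [537.0, -389.0, 14.0]), (229, [531.0, -388.0, 14.0]), (241, [524.0, -387.0, 15.0]), (253, [518.0, -385.0, 15.0]), (265, [512.0, -384.0, 18.0]), (277, [521.0, -388.0, 48.0]), (289, [522.0, -389.0, 58.0]), (301, [522.0, -389.0, 67.0]), (313, [528.0, -391.0, 84.0]), (325, [526.0, -391.0, 88.0])]
274 [(205, [538.0, -396.0, -0.0]), (217, [536.0, -395.0, 12.0]), (229, [530.0, -394.0, 14.0]), (241, [523.0, -393.0, 15.0]), (253, [517.0, -392.0, 16.0]), (265, [525.0, -394.0, 45.0]), (277, [524.0, -394.0, 55.0]), (289, [524.0, -394.0, 64.0]), (301, [524.0, -395.0, 72.0]), (313, [525.0, -395.0, 81.0]), (325, [525.0, -395.0, 88.0])]
284 [(205, [537.0, -401.0, -0.0]), (217, [535.0, -401.0, 14.0]), (229, [528.0, -399.0, 13.0]), (241, [522.0, -398.0, 14.0]), (253, [515.0, -397.0, 14.0]), (265, [523.0, -398.0, 44.0]), (277, [524.0, -398.0, 56.0]), (289, [524.0, -398.0, 65.0]), (301, [523.0, -398.0, 72.0]), (313, [522.0, -398.0, 78.0]), (325, [516.0, -397.0, 76.0])]
294 [(205, [536.0, -407.0, 0.0]), (217, [534.0, -406.0, 12.0]), (229, [527.0, -405.0, 14.0]), (241, [520.0, -403.0, 13.0]), (253, [514.0, -402.0, 15.0]), (265, [523.0, -403.0, 45.0]), (277, [523.0, -402.0, 55.0]), (289, [523.0, -402.0, 64.0]), (301, [523.0, -402.0, 72.0]), (313, [524.0, -402.0, 81.0]), (325, [524.0, -402.0, 87.0])]
305 [(205, [535.0, -413.0, 0.0]), (217, [532.0, -412.0, 12.0]), (229, [526.0, -410.0, 13.0]), (241, [520.0, -409.0, 14.0]), (253, [513.0, -408.0, 15.0]), (265, [507.0, -407.0, 16.0]), (277, [518.0, -407.0, 49.0]), (289, [518.0, -406.0, 58.0]), (301, [517.0, -406.0, 65.0]), (313, [525.0, -406.0, 84.0]), (325, [523.0, -405.0, 88.0])]
[ 0.51448168 -0.39498003  0.03467825]
```

```bash
python3 - <<'E'
from h import *
f=np.load("w1.npz"); im,z,K,R,c=[f["arr_%d"%i] for i in range(5)]
P=cloud(z,K,R,c)
for u in (165,178,390,405):print(u,[(v,(P[v,u]*1000).round().tolist()) for v in range(270,330,8)])
a=cap("scene"); P=cloud(*a[1:])
K,R,c=a[2:]
p=R.T@(np.array([.515,-.395,.03])-c); u,v=(K@p/p[2])[:2].astype(int);print(u,v)
save(cv2.resize(a[0][v-60:v+40,u-65:u+65],(780,600),interpolation=cv2.INTER_CUBIC),"s2.png")
E
```

```text
165 [(270, [457.0, -245.0, 25.0]), (278, [538.0, -346.0, 221.0]), (286, [537.0, -348.0, 228.0]), (294, [536.0, -350.0, 233.0]), (302, [536.0, -352.0, 239.0]), (310, [534.0, -351.0, 241.0]), (318, [531.0, -351.0, 242.0]), (326, [529.0, -350.0, 243.0])]
178 [(270, [443.0, -246.0, 0.0]), (278, [536.0, -351.0, 221.0]), (286, [534.0, -352.0, 225.0]), (294, [531.0, -351.0, 226.0]), (302, [528.0, -350.0, 226.0]), (310, [525.0, -349.0, 228.0]), (318, [522.0, -348.0, 229.0]), (326, [519.0, -347.0, 230.0])]
390 [(270, [377.0, -480.0, 2.0]), (278, [512.0, -437.0, 221.0]), (286, [512.0, -435.0, 227.0]), (294, [511.0, -434.0, 231.0]), (302, [509.0, -433.0, 233.0]), (310, [506.0, -432.0, 234.0]), (318, [502.0, -432.0, 233.0]), (326, [500.0, -431.0, 235.0])]
405 [(270, [373.0, -496.0, 2.0]), (278, [362.0, -495.0, 1.0]), (286, [352.0, -493.0, 1.0]), (294, [512.0, -439.0, 235.0]), (302, [512.0, -437.0, 238.0]), (310, [513.0, -436.0, 244.0]), (318, [513.0, -434.0, 248.0]), (326, [511.0, -433.0, 250.0])]
354 270
```

View pics/s2.png

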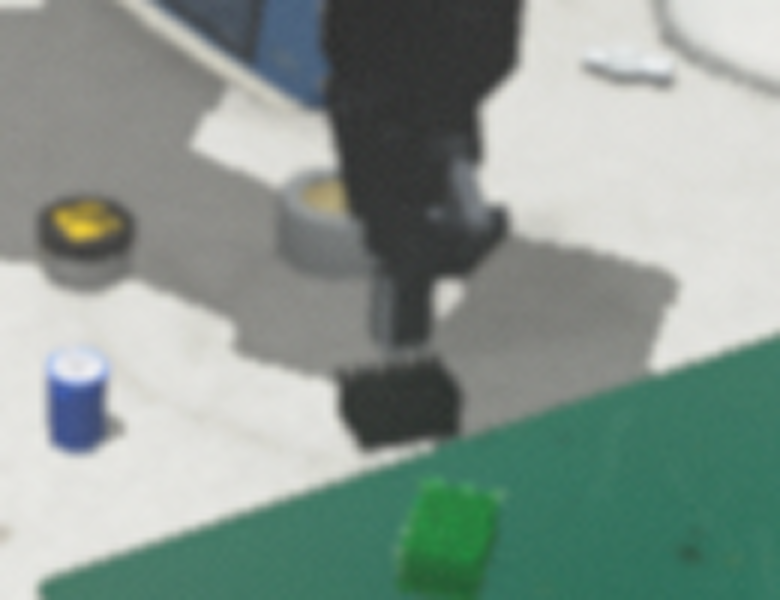

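Call:
send_rows([
  [[0, 0, 0, 0, 0, 0, 1], [0, 0, 0, 0, 0, 0, 1], [0, 0, 0, 0, 0, 0, 1], [0, 0, 0, 0, 0, 0, 1], [0, 0, 0, 0, 0, 0, 1], [0, 0, 0, 0, 0, 0, 1], [0, 0, 0.01, 0, 0, 0, 1], [0, 0, 0.01, 0, 0, 0, 1], [0, 0, 0, 0, 0, 0, 1]],
])

```text
time_s: 4.05
position: [0.514, -0.3945, 0.0133]
tool_rot: [[0.981, -0.193, -0.002], [-0.193, -0.981, 0.002], [-0.002, -0.001, -1.0]]
ft_force: [0.2, 0.3, 0.1]
grip_width: 0.0854
gripper_force: 0.0
```

```bash
python3 - <<'E'
from h import *
a=cap("wrist"); np.savez("w3.npz",*a); save(a[0],"w3.png")
P=cloud(*a[1:])
for u in (165,178,390):print(u,[(v,(P[v,u]*1000).round().tolist()) for v in range(262,320,8)])
E
```

```text
165 [(262, [524.0, -335.0, -0.0]), (270, [520.0, -333.0, -0.0]), (278, [532.0, -349.0, 34.0]), (286, [532.0, -351.0, 41.0]), (294, [532.0, -353.0, 47.0]), (302, [531.0, -354.0, 51.0]), (310, [530.0, -355.0, 54.0]), (318, [527.0, -354.0, 56.0])]
178 [(262, [523.0, -341.0, -0.0]), (270, [518.0, -340.0, -1.0]), (278, [532.0, -354.0, 35.0]), (286, [529.0, -354.0, 37.0]), (294, [526.0, -354.0, 38.0]), (302, [523.0, -353.0, 39.0]), (310, [520.0, -353.0, 40.0]), (318, [517.0, -352.0, 42.0])]
390 [(262, [503.0, -450.0, 1.0]), (270, [498.0, -450.0, 1.0]), (278, [514.0, -442.0, 34.0]), (286, [515.0, -440.0, 41.0]), (294, [514.0, -439.0, 44.0]), (302, [511.0, -438.0, 45.0]), (310, [507.0, -438.0, 45.0]), (318, [505.0, -437.0, 47.0])]
```

View pics/w3.png

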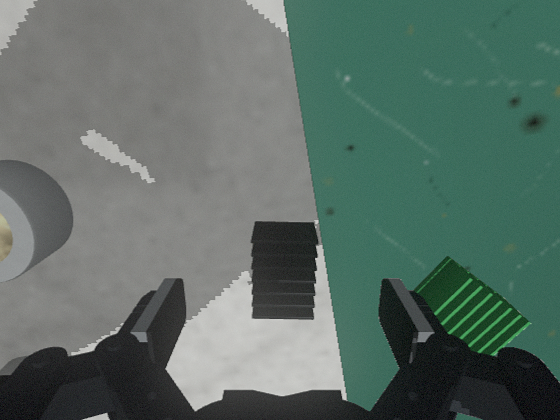

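Call:
send_rows([
  [[0, 0, 0, 0, 0, 0, 0.4], [0, 0, 0, 0, 0, 0, 0.4], [0, 0, 0.008, 0, 0, 0, 0.4], [0, 0, 0.007, 0, 0, 0, 0.4], [0, 0, 0, 0, 0, 0, 0.4], [0, 0, 0, 0, 0, 0, -1], [0, 0, 0, 0, 0, 0, -1], [0, 0, 0, 0, 0, 0, -1], [0, 0, 0, 0, 0, 0, -1], [0, 0, 0, 0, 0, 0, -1]],
], squeeze=30)

```text
time_s: 5.35
position: [0.5147, -0.3951, 0.0001]
tool_rot: [[0.981, -0.193, 0.0], [-0.193, -0.981, -0.001], [0.001, 0.0, -1.0]]
ft_force: [0.1, -0.5, 4.2]
grip_width: 0.0295
gripper_force: 30.0
```

```bash
python3 - <<'E'
from h import *
x,y=telemetry.observe()["position"][:2]
plan(.49,.16,.2,-6,11,start=(x,y,.18,-101.2))
E
```

```text
yaw now -101.2 turn 95.2 n 11
[-0.012, -0.0491, -0.0018, 0.0, 0.0, -0.1511]
[-0.0045, -0.0503, -0.0018, 0.0, 0.0, -0.1511]
[0.0031, -0.0504, -0.0018, 0.0, 0.0, -0.1511]
[0.0107, -0.0494, -0.0018, 0.0, 0.0, -0.1511]
[0.018, -0.0472, -0.0018, 0.0, 0.0, -0.1511]
[0.0249, -0.044, -0.0018, 0.0, 0.0, -0.1511]
[0.0312, -0.0397, -0.0018, 0.0, 0.0, -0.1511]
[0.0368, -0.0346, -0.0018, 0.0, 0.0, -0.1511]
[0.0416, -0.0286, -0.0018, 0.0, 0.0, -0.1511]
[0.0455, -0.022, -0.0018, 0.0, 0.0, -0.1511]
[0.0483, -0.0149, -0.0018, 0.0, 0.0, -0.1511]
```

Call:
send_rows([
  [[0, 0, -0.02, 0, 0, 0, -1], [0, 0, -0.04, 0, 0, 0, -1], [0, 0, -0.06, 0, 0, 0, -1], [0, 0, -0.06, 0, 0, 0, -1]],
])

```text
time_s: 5.85
position: [0.5142, -0.3946, 0.1811]
tool_rot: [[0.981, -0.193, -0.001], [-0.193, -0.981, 0.001], [-0.001, -0.001, -1.0]]
ft_force: [-0.5, -0.0, -1.0]
grip_width: 0.0292
gripper_force: 29.7
```

Call:
send_rows([
  [[-0.012, -0.049, -0.002, 0, 0, -0.151, -1], [-0.0045, -0.0505, -0.002, 0, 0, -0.151, -1], [0.003, -0.0505, -0.002, 0, 0, -0.151, -1], [0.0105, -0.0495, -0.002, 0, 0, -0.151, -1], [0.018, -0.047, -0.002, 0, 0, -0.151, -1], [0.025, -0.044, -0.002, 0, 0, -0.151, -1], [0.031, -0.0395, -0.002, 0, 0, -0.151, -1], [0.037, -0.0345, -0.002, 0, 0, -0.151, -1], [0.0415, -0.0285, -0.002, 0, 0, -0.151, -1], [0.0455, -0.022, -0.002, 0, 0, -0.151, -1], [0.048, -0.015, -0.002, 0, 0, -0.151, -1], [0, 0, 0, 0, 0, 0, -1]],
])

```text
time_s: 7.35
position: [0.4883, 0.1623, 0.2015]
tool_rot: [[0.098, 0.995, -0.001], [0.995, -0.098, 0.0], [0.0, -0.001, -1.0]]
ft_force: [-0.2, -0.0, -0.9]
grip_width: 0.0294
gripper_force: 29.7
```

```bash
python3 - <<'E'
from h import *
s=telemetry.observe();print(s["position"],s["grip_width"],s["q"])
a=cap("wrist"); np.savez("w4.npz",*a); save(a[0],"w4.png")
E
```

```text
[0.48829816 0.16231143 0.20153333] 0.02944855099175989 [5.17643705e+00 1.94539893e+01 8.23891636e+01 2.09247407e-02
 7.81838704e+01 1.08167604e+01]
```

View pics/w4.png

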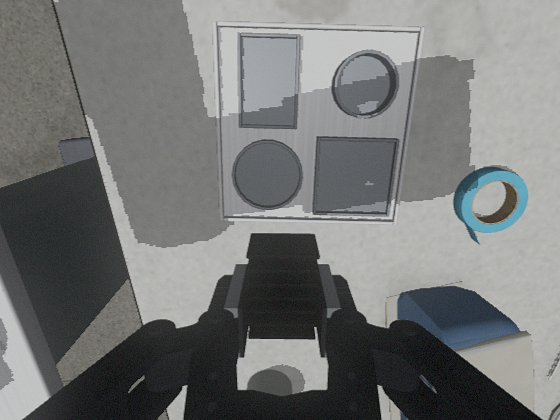

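```bash
python3 - <<'E'
from h import *
f=np.load("w4.npz"); a=[f["arr_%d"%i] for i in range(5)]
im,z,K,R,c=a
r=lambda u,v,h:ray(u,v,K,R,c,h)[:2]
ob=[r(*p,.014) for p in[(239,34),(300,34),(297,128.5),(241,127)]]
sq=[r(*p,.014) for p in[(317,138),(398,137),(393,215),(314,213)]]
tr=[r(*p,.012) for p in[(217,22),(423,27),(397,222),(220,221)]]
for n,q in("ob",ob),("sq",sq),("tray",tr):
    q=np.array(q); d=np.diff(np.vstack([q,q[:1]]),axis=0)
    print(n,q.mean(0).round(4),np.linalg.norm(d,axis=1).round(4),np.degrees(np.arctan2(d[:,1],d[:,0])).round(1))
for n,p,h in("cup",(365.5,83.5),.026),("dish",(267,174),.014):print(n,r(*p,h).round(4))
P=cloud(*a[1:])
for p in[(265,60),(267,174),(355,175),(365,70)]:print(P[p[1],p[0]].round(3))
E
```

```text
ob [0.4844 0.2557] [0.0537 0.0812 0.0536 0.0798] [ -5.6 -96.6 172.9  83.5]
sq [0.5608 0.1592] [0.0781 0.08   0.0823 0.0768] [ -4.9 -93.  172.9  84. ]
tray [0.5224 0.2073] [0.1811 0.1836 0.1867 0.1866] [ -6.8 -96.4 174.1  81.9]
cup [0.5696 0.2465]
dish [0.4729 0.171 ]
[0.482 0.276 0.005]
[0.472 0.169 0.007]
[0.562 0.16  0.007]
[0.574 0.258 0.007]
```

```bash
python3 - <<'E'
from h import *
plan(.484,.2557,.06,-6.3,3)
E
```

```text
yaw now -5.8 turn -0.5 n 3
[0.0313, -0.0047, 0.0471, 0.0, 0.0, 0.0027]
[0.0313, -0.0048, 0.0471, 0.0, 0.0, 0.0027]
[0.0313, -0.0049, 0.0471, 0.0, 0.0, 0.0027]
```

Call:
send_rows([
  [[0.031, -0.005, 0.045, 0, 0, 0.003, -1], [0.031, -0.005, 0.045, 0, 0, 0.003, -1], [0.032, -0.005, 0.045, 0, 0, 0.003, -1], [0, 0, 0, 0, 0, 0, -1], [0, 0, 0.03, 0, 0, 0, -1], [0, 0, 0.02, 0, 0, 0, -1], [0, 0, 0, 0, 0, 0, -1], [0, 0, 0, 0, 0, 0, -1]],
])

```text
time_s: 8.4
position: [0.4853, 0.2541, 0.0182]
tool_rot: [[0.114, 0.993, 0.002], [0.993, -0.114, 0.0], [0.001, 0.002, -1.0]]
ft_force: [0.1, 0.3, -0.8]
grip_width: 0.0291
gripper_force: 29.9
```

Down 10 mm more, release, lift.

Call:
send_rows([
  [[0.001, -0.001, 0.006, 0, 0, 0, -1], [0, 0, 0.005, 0, 0, 0, -1], [0, 0, 0, 0, 0, 0, -1], [0, 0, 0, 0, 0, 0, -1], [0, 0, 0, 0, 0, 0, 0.3], [0, 0, 0, 0, 0, 0, 0.3], [0, 0, 0, 0, 0, 0, 0.3], [0, 0, 0, 0, 0, 0, 0.3]],
])

```text
time_s: 9.4
position: [0.4845, 0.2559, 0.0059]
tool_rot: [[0.113, 0.994, 0.003], [0.994, -0.113, 0.0], [0.001, 0.003, -1.0]]
ft_force: [5.0, -0.4, -2.5]
grip_width: 0.0386
gripper_force: 30.0
```

```bash
python3 - <<'E'
from h import *
x,y,z=telemetry.observe()["position"]
plan(.485,-.05,.2,-60,7,start=(x,y,.19,-6.3))
plan(.555,-.26,.2,-90,6,start=(.485,-.05,.2,-60))
E
```

```text
yaw now -6.3 turn -53.7 n 7
[-0.0434, 0.0049, -0.0014, 0.0, 0.0, 0.1339]
[-0.0424, 0.0106, -0.0014, 0.0, 0.0, 0.1339]
[-0.0406, 0.0162, -0.0014, 0.0, 0.0, 0.1339]
[-0.0381, 0.0215, -0.0014, 0.0, 0.0, 0.1339]
[-0.0349, 0.0263, -0.0014, 0.0, 0.0, 0.1339]
[-0.031, 0.0308, -0.0014, 0.0, 0.0, 0.1339]
[-0.0267, 0.0346, -0.0014, 0.0, 0.0, 0.1339]
yaw now -60 turn -30 n 6
[-0.0074, 0.0361, -0.0, 0.0, 0.0, 0.0873]
[-0.0042, 0.0367, -0.0, 0.0, 0.0, 0.0873]
[-0.001, 0.0369, -0.0, 0.0, 0.0, 0.0873]
[0.0022, 0.0368, -0.0, 0.0, 0.0, 0.0873]
[0.0054, 0.0365, -0.0, 0.0, 0.0, 0.0873]
[0.0086, 0.0359, -0.0, 0.0, 0.0, 0.0873]
```

Call:
send_rows([
  [[0, 0, 0, 0, 0, 0, -0.17], [0, 0, 0, 0, 0, 0, -0.17], [0, 0, -0.01, 0, 0, 0, -0.17], [0, 0, -0.01, 0, 0, 0, -0.17], [0, 0, -0.03, 0, 0, 0, 0.2], [0, 0, -0.05, 0, 0, 0, 1], [0, 0, -0.06, 0, 0, 0, 1], [0, 0, -0.03, 0, 0, 0, 1], [0, 0, 0, 0, 0, 0, 1]],
])

```text
time_s: 10.52
position: [0.4835, 0.2561, 0.1983]
tool_rot: [[0.112, 0.994, 0.004], [0.994, -0.112, 0.001], [0.002, 0.004, -1.0]]
ft_force: [0.2, -0.1, -0.7]
grip_width: 0.0853
gripper_force: 0.0
```

```bash
python3 - <<'E'
from h import *
a=cap("wrist"); np.savez("w5.npz",*a); save(a[0],"w5.png")
E
```

```text
(no output)
```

View pics/w5.png

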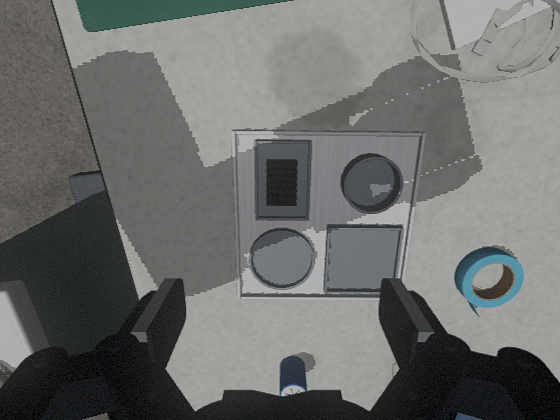

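```bash
python3 - <<'E'
from h import *
plan(.5,-.15,.2,-90,8)
plan(.567,-.2745,.2,-110,3,start=(.5,-.15,.2,-90))
E
```

```text
yaw now -6.5 turn -83.5 n 8
[-0.0502, 0.0078, -0.0005, 0.0, 0.0, 0.1823]
[-0.0479, 0.0168, -0.0005, 0.0, 0.0, 0.1823]
[-0.0441, 0.0252, -0.0005, 0.0, 0.0, 0.1823]
[-0.0388, 0.0328, -0.0005, 0.0, 0.0, 0.1823]
[-0.0322, 0.0393, -0.0005, 0.0, 0.0, 0.1823]
[-0.0245, 0.0445, -0.0005, 0.0, 0.0, 0.1823]
[-0.0161, 0.0482, -0.0005, 0.0, 0.0, 0.1823]
[-0.0071, 0.0503, -0.0005, 0.0, 0.0, 0.1823]
yaw now -90 turn -20 n 3
[0.0223, 0.0415, -0.0, 0.0, 0.0, 0.1164]
[0.027, 0.0386, -0.0, 0.0, 0.0, 0.1164]
[0.0313, 0.0352, -0.0, 0.0, 0.0, 0.1164]
```

Call:
send_rows([
  [[-0.05, 0.008, 0, 0, 0, 0.182, 0.55], [-0.048, 0.017, 0, 0, 0, 0.182, 0.55], [-0.044, 0.025, 0, 0, 0, 0.182, 0.55], [-0.039, 0.033, 0, 0, 0, 0.182, 0.55], [-0.032, 0.0395, 0, 0, 0, 0.182, 0.55], [-0.0245, 0.0445, 0, 0, 0, 0.182, 0.55], [-0.016, 0.048, 0, 0, 0, 0.182, 0.55], [-0.007, 0.05, 0, 0, 0, 0.182, 0.55], [0.022, 0.0415, 0, 0, 0, 0.116, 0.55], [0.027, 0.0385, 0, 0, 0, 0.116, 0.55], [0.031, 0.035, 0, 0, 0, 0.116, 0.55], [0, 0, 0, 0, 0, 0, 0.55]],
])

```text
time_s: 12.08
position: [0.568, -0.2757, 0.1928]
tool_rot: [[0.94, -0.342, -0.003], [-0.342, -0.94, 0.002], [-0.004, -0.001, -1.0]]
ft_force: [-0.4, 0.1, 0.2]
grip_width: 0.0662
gripper_force: 0.0
```

```bash
python3 - <<'E'
from h import *
s=telemetry.observe();print(s["position"],s["q"])
plan(.567,-.2745,.03,-110,4)
E
```

```text
[ 0.56797113 -0.27570045  0.19276931] [-3.66141632e+01  3.15254653e+01  6.34373350e+01 -9.92735237e-03
  8.52741523e+01  7.34143076e+01]
yaw now -110.0 turn 0.0 n 4
[-0.0003, -0.0002, 0.0407, 0.0, 0.0, -0.0001]
[-0.0003, -0.0002, 0.0407, 0.0, 0.0, -0.0001]
[-0.0003, -0.0002, 0.0407, 0.0, 0.0, -0.0001]
[-0.0003, -0.0002, 0.0407, 0.0, 0.0, -0.0001]
```

Call:
send_rows([
  [[0, 0, 0.05, 0, 0, 0, 0.55], [0, 0, 0.05, 0, 0, 0, 0.55], [0, 0, 0.05, 0, 0, 0, 0.55], [0, 0, 0.025, 0, 0, 0, 0.55], [0, 0, 0.013, 0, 0, 0, 0.55], [0, 0, 0, 0, 0, 0, 0.55], [0, 0, 0, 0, 0, 0, -1], [0, 0, 0, 0, 0, 0, -1], [0, 0, 0, 0, 0, 0, -1], [0, 0, 0, 0, 0, 0, -1]],
], squeeze=30)

```text
time_s: 13.32
position: [0.5687, -0.2738, 0.0092]
tool_rot: [[0.941, -0.339, 0.002], [-0.339, -0.941, -0.001], [0.002, 0.0, -1.0]]
ft_force: [-0.3, 1.2, 6.8]
grip_width: 0.0484
gripper_force: 31.5
```

Call:
send_rows([
  [[0, 0, -0.02, 0, 0, 0, -1], [0, 0, -0.04, 0, 0, 0, -1], [0, 0, -0.06, 0, 0, 0, -1], [0, 0, -0.06, 0, 0, 0, -1], [0, 0, 0, 0, 0, 0, -1]],
])

```text
time_s: 13.95
position: [0.5695, -0.2746, 0.1933]
tool_rot: [[0.941, -0.339, 0.008], [-0.339, -0.941, -0.006], [0.01, 0.003, -1.0]]
ft_force: [-0.3, 0.8, -1.4]
grip_width: 0.0477
gripper_force: 31.3
```

```bash
python3 - <<'E'
from h import *
a=cap("wrist"); np.savez("w6.npz",*a); save(a[0],"w6.png")
x,y,z=telemetry.observe()["position"]
plan(.5,-.12,z,-103,3)
plan(.561,.159,.1,-96.3,6,start=(.5,-.12,z,-103))
E
```

```text
yaw now -109.8 turn 6.8 n 3
[-0.0389, -0.0405, -0.0, 0.0, 0.0, -0.0398]
[-0.0372, -0.042, -0.0, 0.0, 0.0, -0.0398]
[-0.0355, -0.0435, -0.0, 0.0, 0.0, -0.0398]
yaw now -103 turn 6.7 n 6
[-0.0006, -0.0476, 0.015, 0.0, 0.0, -0.0195]
[0.0004, -0.0476, 0.015, 0.0, 0.0, -0.0195]
[0.0013, -0.0476, 0.015, 0.0, 0.0, -0.0195]
[0.0022, -0.0475, 0.015, 0.0, 0.0, -0.0195]
[0.0032, -0.0475, 0.015, 0.0, 0.0, -0.0195]
[0.0041, -0.0474, 0.015, 0.0, 0.0, -0.0195]
```

View pics/w6.png

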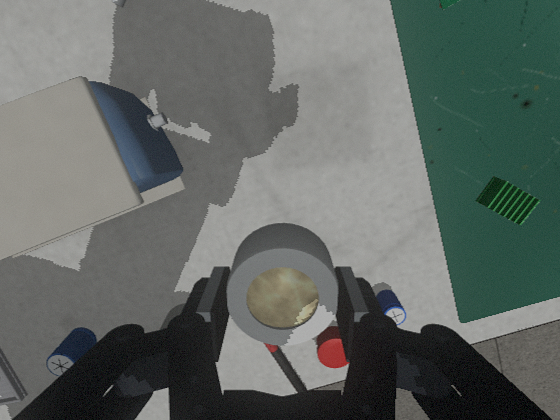

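```bash
python3 - <<'E'
from h import *
f=np.load("w6.npz"); im,z,K,R,c=[f["arr_%d"%i] for i in range(5)]
P=cloud(z,K,R,c); s=telemetry.observe(); T=np.array(s["tool_rot"]); p=np.array(s["position"])
Q=(P-p)@T
sub=Q[215:350,222:345].reshape(-1,3); w=P[215:350,222:345].reshape(-1,3)
h=w[:,2]; print(np.histogram(h[(h>.1)],bins=12))
q=sub[(h>.205)&(h<.222)]
print(np.percentile(q,[1,50,99],axis=0).round(4))
# plane fit of brass wool
b=P[280:320,260:305].reshape(-1,3); A=np.c_[b[:,:2],np.ones(len(b))]; print(np.linalg.lstsq(A,b[:,2],rcond=None)[0])
for v in (240,250,255,260,265): print(v,Q[v,282].round(4),P[v,282,2].round(3))
E
```

```text
(array([ 191,  278,  287,  332,  405,  501, 7645, 1754,  202,  176,  108,
         49]), array([0.18425677, 0.1884208 , 0.19258483, 0.19674886, 0.20091289,
       0.20507692, 0.20924095, 0.21340499, 0.21756902, 0.22173305,
       0.22589708, 0.23006111, 0.23422514]))
[[-0.0232 -0.0231 -0.03  ]
 [ 0.0032  0.0012 -0.0228]
 [ 0.0243  0.0254 -0.0161]]
 ** On entry to DLASCL parameter number  4 had an illegal value
 ** On entry to DLASCL parameter number  4 had an illegal valueTraceback (most recent call last):
  File "<stdin>", line 10, in <module>
    x, resids, rank, s = _umath_linalg.lstsq(a, b, rcond,
                         ~~~~~~~~~~~~~~~~~~~^^^^^^^^^^^^^
                                             signature=signature)
                                             ^^^^^^^^^^^^^^^^^^^^
    raise LinAlgError("SVD did not converge in Linear Least Squares")
numpy.linalg.LinAlgError: SVD did not converge in Linear Least Squares
```

Call:
send_rows([
  [[-0.039, -0.0405, 0, 0, 0, -0.04, -1], [-0.037, -0.042, 0, 0, 0, -0.04, -1], [-0.0355, -0.0435, 0, 0, 0, -0.04, -1], [0, -0.0475, 0.015, 0, 0, -0.019, -1], [0, -0.0475, 0.015, 0, 0, -0.019, -1], [0.0015, -0.0475, 0.015, 0, 0, -0.019, -1], [0.002, -0.0475, 0.015, 0, 0, -0.019, -1], [0.003, -0.0475, 0.015, 0, 0, -0.019, -1], [0.004, -0.0475, 0.015, 0, 0, -0.019, -1], [0, 0, 0, 0, 0, 0, -1]],
])

```text
time_s: 15.25
position: [0.5592, 0.1614, 0.0948]
tool_rot: [[0.994, -0.108, -0.005], [-0.108, -0.994, -0.0], [-0.005, 0.001, -1.0]]
ft_force: [-0.5, -0.4, -0.4]
grip_width: 0.0479
gripper_force: 31.4
```

```bash
python3 - <<'E'
from h import *
s=telemetry.observe();print(s["position"],s["tool_rot"],s["q"])
plan(.561,.159,.02,-96.3,2)
E
```

```text
[0.55919713 0.16143157 0.09477339] [[ 9.94132026e-01 -1.08050228e-01 -5.16356663e-03]
 [-1.08052302e-01 -9.94145203e-01 -1.23420981e-04]
 [-5.11999933e-03  6.80632008e-04 -9.99986661e-01]] [4.44845005e+00 3.21218079e+01 8.00981178e+01 1.71359169e-02
 6.80755843e+01 1.00645044e+02]
yaw now -96.2 turn -0.1 n 2
[0.001, 0.0011, 0.0374, 0.0, 0.0, 0.0008]
[0.001, 0.0011, 0.0374, 0.0, 0.0, 0.0008]
```

Call:
send_rows([
  [[0.001, 0.001, 0.035, 0, 0, 0, -1], [0.001, 0.001, 0.03, 0, 0, 0, -1], [0, 0, 0.01, 0, 0, 0, -1], [0, 0, 0.004, 0, 0, 0, -1], [0, 0, 0, 0, 0, 0, -1], [0, 0, 0, 0, 0, 0, -1]],
])

```text
time_s: 16.0
position: [0.5629, 0.1567, 0.0196]
tool_rot: [[0.994, -0.112, 0.002], [-0.112, -0.994, 0.0], [0.002, -0.0, -1.0]]
ft_force: [0.2, 0.6, 0.2]
grip_width: 0.0482
gripper_force: 31.4
```

Call:
send_rows([
  [[-0.001, -0.002, 0.003, 0, 0, 0, -1], [0, 0, 0, 0, 0, 0, -1], [0, 0, 0, 0, 0, 0, 0.3], [0, 0, 0, 0, 0, 0, 0.3], [0, 0, 0, 0, 0, 0, 0.3], [0, 0, -0.02, 0, 0, 0, 0.3], [0, 0, -0.04, 0, 0, 0, 0.5], [0, 0, -0.06, 0, 0, 0, 0.5], [0, 0, -0.06, 0, 0, 0, 0.5], [0, 0, 0, 0, 0, 0, 0.5]],
])

```text
time_s: 17.25
position: [0.5634, 0.159, 0.2005]
tool_rot: [[0.994, -0.112, 0.01], [-0.112, -0.994, 0.001], [0.009, -0.002, -1.0]]
ft_force: [-1.0, -0.0, 0.3]
grip_width: 0.0637
gripper_force: 0.0
```

```bash
python3 - <<'E'
from h import *
s=telemetry.observe();print(s["position"])
a=cap("wrist"); np.savez("w7.npz",*a)
im,z,K,R,c=a; P=cloud(z,K,R,c)
m=(np.abs(P[...,0]-.561)<.045)&(np.abs(P[...,1]-.159)<.045)&(P[...,2]>.027)&(P[...,2]<.05)
q=P[m]; print(len(q),np.percentile(q,[1,50,99],axis=0).round(4))
q2=q[q[:,2]<.04]; A=np.c_[q2[:,:2],np.ones(len(q2))]; print(np.linalg.lstsq(A,q2[:,2],rcond=None)[0])
print(cv2.minAreaRect((q[:,:2]*1000).astype(np.float32)))
plan(.5,-.1,s["position"][2],-100,5)
plan(.464,-.2345,.1,-106,3,start=(.5,-.1,s["position"][2],-100))
E
```

```text
[0.56338216 0.15902742 0.20053411]
2184 [[0.5373 0.1356 0.0291]
 [0.5619 0.1589 0.0355]
 [0.5848 0.1823 0.0378]]
[-0.01537345  0.0011476   0.04376206]
((560.5112915039062, 158.9569091796875), (49.92927551269531, 50.07090759277344), 20.567718505859375)
yaw now -96.4 turn -3.6 n 5
[-0.0066, 0.0528, -0.0006, 0.0, 0.0, 0.0125]
[-0.0059, 0.0529, -0.0006, 0.0, 0.0, 0.0125]
[-0.0053, 0.053, -0.0006, 0.0, 0.0, 0.0125]
[-0.0046, 0.0531, -0.0006, 0.0, 0.0, 0.0125]
[-0.0039, 0.0531, -0.0006, 0.0, 0.0, 0.0125]
yaw now -100 turn -6 n 3
[-0.004, 0.0462, 0.0335, 0.0, 0.0, 0.0349]
[-0.0024, 0.0463, 0.0335, 0.0, 0.0, 0.0349]
[-0.0008, 0.0464, 0.0335, 0.0, 0.0, 0.0349]
```

Call:
send_rows([
  [[-0.0065, 0.053, 0, 0, 0, 0.012, 0.45], [-0.006, 0.053, 0, 0, 0, 0.012, 0.45], [-0.005, 0.053, 0, 0, 0, 0.012, 0.45], [-0.0045, 0.053, 0, 0, 0, 0.012, 0.45], [-0.004, 0.053, 0, 0, 0, 0.012, 0.45], [-0.004, 0.046, 0.033, 0, 0, 0.035, 0.45], [-0.0025, 0.046, 0.033, 0, 0, 0.035, 0.45], [-0.001, 0.046, 0.033, 0, 0, 0.035, 0.45], [0, 0, 0, 0, 0, 0, 0.45], [0, 0, 0, 0, 0, 0, 0.45]],
])

```text
time_s: 18.55
position: [0.464, -0.2332, 0.0961]
tool_rot: [[0.962, -0.274, -0.001], [-0.274, -0.962, 0.001], [-0.002, -0.001, -1.0]]
ft_force: [-0.1, 0.5, -0.4]
grip_width: 0.0619
gripper_force: 0.0
```

```bash
python3 - <<'E'
from h import *
s=telemetry.observe();print(s["position"],np.round(s["tool_rot"],3).tolist())
plan(.4648,-.2345,.005,-106,3)
E
```

```text
[ 0.46398943 -0.23319625  0.09613504] [[0.962, -0.274, -0.001], [-0.274, -0.962, 0.001], [-0.002, -0.001, -1.0]]
yaw now -105.9 turn -0.1 n 3
[0.0004, 0.0003, 0.0304, 0.0, 0.0, 0.0007]
[0.0004, 0.0003, 0.0304, 0.0, 0.0, 0.0007]
[0.0004, 0.0003, 0.0304, 0.0, 0.0, 0.0007]
```

Call:
send_rows([
  [[0.0005, 0.0005, 0.035, 0, 0, 0, 0.45], [0.0005, 0.0005, 0.035, 0, 0, 0, 0.45], [0, 0, 0.015, 0, 0, 0, 0.45], [0, 0, 0.007, 0, 0, 0, 0.45], [0, 0, 0, 0, 0, 0, 0.45], [0, 0, 0, 0, 0, 0, -1], [0, 0, 0, 0, 0, 0, -1], [0, 0, 0, 0, 0, 0, -1], [0, 0, 0, 0, 0, 0, -1], [0, 0, 0, 0, 0, 0, -1]],
], squeeze=30)

```text
time_s: 19.8
position: [0.4654, -0.2354, 0.0059]
tool_rot: [[0.962, -0.274, 0.002], [-0.274, -0.962, -0.001], [0.002, 0.001, -1.0]]
ft_force: [-0.7, 0.7, 5.3]
grip_width: 0.0403
gripper_force: 29.6
```

Call:
send_rows([
  [[0, 0, -0.02, 0, 0, 0, -1], [0, 0, -0.04, 0, 0, 0, -1], [0, 0, -0.06, 0, 0, 0, -1], [0, 0, -0.06, 0, 0, 0, -1], [0, 0, 0, 0, 0, 0, -1]],
])

```text
time_s: 20.42
position: [0.4663, -0.2361, 0.1896]
tool_rot: [[0.962, -0.274, 0.008], [-0.274, -0.962, -0.007], [0.009, 0.004, -1.0]]
ft_force: [0.1, -0.4, -2.2]
grip_width: 0.0401
gripper_force: 30.6
```

```bash
python3 - <<'E'
from h import *
s=telemetry.observe();x,y,z=s["position"]; T=np.array(s["tool_rot"])
a=cap("wrist"); np.savez("w8.npz",*a); P=cloud(*a[1:]); Q=(P-[x,y,z])@T
m=(np.abs(Q[...,0])<.03)&(np.abs(Q[...,1])<.0195)&(P[...,2]>z-.02)&(P[...,2]<z+.04)
print(np.percentile(Q[m],[1,50,99],axis=0).round(4))
plan(.4735,.1695,z-.08,-96.3,8)
E
```

```text
[[-0.0208 -0.0189 -0.0206]
 [ 0.0031  0.0004 -0.019 ]
 [ 0.0187  0.0188  0.0032]]
yaw now -105.9 turn 9.6 n 8
[-0.0129, -0.049, 0.0096, 0.0, 0.0, -0.0209]
[-0.0118, -0.0492, 0.0096, 0.0, 0.0, -0.0209]
[-0.0108, -0.0494, 0.0096, 0.0, 0.0, -0.0209]
[-0.0098, -0.0497, 0.0096, 0.0, 0.0, -0.0209]
[-0.0087, -0.0499, 0.0096, 0.0, 0.0, -0.0209]
[-0.0077, -0.05, 0.0096, 0.0, 0.0, -0.0209]
[-0.0066, -0.0502, 0.0096, 0.0, 0.0, -0.0209]
[-0.0056, -0.0503, 0.0096, 0.0, 0.0, -0.0209]
```

Call:
send_rows([
  [[-0.013, -0.049, 0.0095, 0, 0, -0.021, -1], [-0.012, -0.049, 0.0095, 0, 0, -0.021, -1], [-0.011, -0.0495, 0.0095, 0, 0, -0.021, -1], [-0.01, -0.0495, 0.0095, 0, 0, -0.021, -1], [-0.0085, -0.05, 0.0095, 0, 0, -0.021, -1], [-0.0075, -0.05, 0.0095, 0, 0, -0.021, -1], [-0.0065, -0.05, 0.0095, 0, 0, -0.021, -1], [-0.0055, -0.05, 0.0095, 0, 0, -0.021, -1], [0, 0, 0, 0, 0, 0, -1], [0, 0, 0, 0, 0, 0, -1]],
])

```text
time_s: 21.72
position: [0.4723, 0.1688, 0.1079]
tool_rot: [[0.994, -0.109, -0.002], [-0.109, -0.994, -0.0], [-0.002, 0.001, -1.0]]
ft_force: [-1.1, -0.7, 0.2]
grip_width: 0.0404
gripper_force: 30.7
```

```bash
python3 - <<'E'
from h import *
print(telemetry.observe()["position"])
plan(.4735,.1695,.015,-96.3,3)
E
```

```text
[0.47229051 0.16881994 0.10794144]
yaw now -96.2 turn -0.1 n 3
[0.0004, -0.0003, 0.031, 0.0, 0.0, 0.0003]
[0.0004, -0.0003, 0.031, 0.0, 0.0, 0.0003]
[0.0004, -0.0003, 0.031, 0.0, 0.0, 0.0003]
```

Call:
send_rows([
  [[0.0005, 0, 0.04, 0, 0, 0, -1], [0.0005, 0, 0.035, 0, 0, 0, -1], [0, 0, 0.013, 0, 0, 0, -1], [0, 0, 0.004, 0, 0, 0, -1], [0, 0, 0, 0, 0, 0, -1], [0, 0, 0, 0, 0, 0, -1]],
])

```text
time_s: 22.48
position: [0.4743, 0.1691, 0.0177]
tool_rot: [[0.994, -0.109, 0.002], [-0.109, -0.994, 0.0], [0.002, -0.0, -1.0]]
ft_force: [-0.4, 0.1, 0.0]
grip_width: 0.0402
gripper_force: 30.7
```

Call:
send_rows([
  [[0, 0, 0.004, 0, 0, 0, -1], [0, 0, 0, 0, 0, 0, -1], [0, 0, 0, 0, 0, 0, 0.1], [0, 0, 0, 0, 0, 0, 0.1], [0, 0, 0, 0, 0, 0, 0.1], [0, 0, -0.02, 0, 0, 0, 0.1], [0, 0, -0.04, 0, 0, 0, 0.3], [0, 0, -0.06, 0, 0, 0, 0.3], [0, 0, -0.06, 0, 0, 0, 0.3], [0, 0, 0, 0, 0, 0, 0.3]],
])

```text
time_s: 23.72
position: [0.4754, 0.1694, 0.1969]
tool_rot: [[0.994, -0.109, 0.009], [-0.109, -0.994, 0.001], [0.009, -0.002, -1.0]]
ft_force: [0.1, 0.6, -1.8]
grip_width: 0.0555
gripper_force: 0.0
```

```bash
python3 - <<'E'
from h import *
s=telemetry.observe();x,y,z=s["position"];print(x,y,z)
a=cap("wrist"); P=cloud(*a[1:]); np.savez("w9.npz",*a)
m=(np.hypot(P[...,0]-.4735,P[...,1]-.1695)<.034)&(P[...,2]>.025)&(P[...,2]<.05)
q=P[m]; print(len(q),np.percentile(q,[1,50,99],axis=0).round(4),cv2.minAreaRect((q[:,:2]*1000).astype(np.float32)))
m=(np.hypot(P[...,0]-.469,P[...,1]-.015)<.04)&(P[...,2]>.038)&(P[...,2]<.06)
q=P[m]; print(len(q)); 
if len(q)>20: print(np.percentile(q,[1,50,99],axis=0).round(4))
plan(.469,.014,.12,-96.3,4)
E
```

```text
0.4754362609246508 0.16939946425084257 0.1968545523247412
1520 [[0.4529 0.1498 0.0262]
 [0.4732 0.1693 0.032 ]
 [0.4925 0.1889 0.0336]] ((472.2403259277344, 169.44432067871094), (41.33555603027344, 41.58994674682617), 41.23924255371094)
1069
[[ 4.542e-01 -2.000e-04  3.850e-02]
 [ 4.700e-01  1.590e-02  4.440e-02]
 [ 4.844e-01  3.030e-02  4.610e-02]]
yaw now -96.3 turn -0.0 n 4
[0.0029, 0.0387, 0.0185, 0.0, 0.0, 0.0002]
[0.0029, 0.0387, 0.0185, 0.0, 0.0, 0.0002]
[0.0029, 0.0387, 0.0185, 0.0, 0.0, 0.0002]
[0.003, 0.0387, 0.0185, 0.0, 0.0, 0.0002]
```

Call:
send_rows([
  [[0.003, 0.0385, 0.02, 0, 0, 0, 0.4], [0.003, 0.0385, 0.02, 0, 0, 0, 0.4], [0.003, 0.0385, 0.02, 0, 0, 0, 0.4], [0.003, 0.0375, 0.02, 0, 0, 0, 0.4], [0, 0, 0, 0, 0, 0, 0.4], [0, 0, 0, 0, 0, 0, 0.4]],
])

```text
time_s: 24.52
position: [0.4687, 0.0161, 0.1121]
tool_rot: [[0.994, -0.109, -0.002], [-0.109, -0.994, 0.001], [-0.002, -0.0, -1.0]]
ft_force: [0.2, 0.8, 0.2]
grip_width: 0.0597
gripper_force: 0.0
```

```bash
python3 - <<'E'
from h import *
print(telemetry.observe()["position"])
plan(.4695,.0155,.016,-96.3,3)
E
```

```text
[0.46865557 0.0161103  0.11206698]
yaw now -96.3 turn -0.0 n 3
[0.0003, 0.0002, 0.032, 0.0, 0.0, 0.0002]
[0.0003, 0.0002, 0.032, 0.0, 0.0, 0.0002]
[0.0003, 0.0002, 0.032, 0.0, 0.0, 0.0002]
```

Call:
send_rows([
  [[0.0005, 0.0005, 0.04, 0, 0, 0, 0.4], [0.0005, 0, 0.035, 0, 0, 0, 0.4], [0, 0, 0.015, 0, 0, 0, 0.4], [0, 0, 0.008, 0, 0, 0, 0.4], [0, 0, 0, 0, 0, 0, 0.4], [0, 0, 0, 0, 0, 0, -1], [0, 0, 0, 0, 0, 0, -1], [0, 0, 0, 0, 0, 0, -1], [0, 0, 0, 0, 0, 0, -1], [0, 0, 0, 0, 0, 0, -1]],
], squeeze=30)

```text
time_s: 25.78
position: [0.4704, 0.0152, 0.0155]
tool_rot: [[0.994, -0.109, 0.002], [-0.109, -0.994, -0.0], [0.002, -0.0, -1.0]]
ft_force: [-0.7, 1.9, 5.9]
grip_width: 0.0309
gripper_force: 29.5
```

Call:
send_rows([
  [[0, 0, -0.02, 0, 0, 0, -1], [0, 0, -0.04, 0, 0, 0, -1], [0, 0, -0.06, 0, 0, 0, -1], [0, 0, 0, 0, 0, 0, -1], [0, 0, 0, 0, 0, 0, -1]],
])

```text
time_s: 26.4
position: [0.4696, 0.0152, 0.1344]
tool_rot: [[0.994, -0.109, -0.0], [-0.109, -0.994, 0.0], [-0.0, -0.0, -1.0]]
ft_force: [0.2, -0.4, -0.5]
grip_width: 0.031
gripper_force: 29.9
```

```bash
python3 - <<'E'
from h import *
s=telemetry.observe();x,y,z=s["position"]; T=np.array(s["tool_rot"])
a=cap("wrist"); np.savez("w10.npz",*a); P=cloud(*a[1:]); Q=(P-[x,y,z])@T
m=(np.abs(Q[...,0])<.03)&(np.abs(Q[...,1])<.0145)&(P[...,2]>z-.03)&(P[...,2]<z+.05)
print(np.percentile(Q[m],[1,50,99],axis=0).round(4))
plan(.570,.2463,.12,-96.3,5)
E
```

```text
[[-0.0157 -0.014  -0.0302]
 [ 0.0068  0.0002 -0.0286]
 [ 0.0144  0.0141  0.0131]]
yaw now -96.3 turn -0.0 n 5
[0.015, -0.0481, 0.0028, 0.0, 0.0, 0.0001]
[0.015, -0.0481, 0.0028, 0.0, 0.0, 0.0001]
[0.015, -0.0481, 0.0028, 0.0, 0.0, 0.0001]
[0.015, -0.0481, 0.0028, 0.0, 0.0, 0.0001]
[0.0149, -0.0481, 0.0028, 0.0, 0.0, 0.0001]
```

Call:
send_rows([
  [[0.015, -0.048, 0.003, 0, 0, 0, -1], [0.015, -0.048, 0.003, 0, 0, 0, -1], [0.015, -0.048, 0.003, 0, 0, 0, -1], [0.015, -0.048, 0.003, 0, 0, 0, -1], [0.015, -0.048, 0.003, 0, 0, 0, -1], [0, 0, 0, 0, 0, 0, -1], [0, 0, 0, 0, 0, 0, -1]],
])

```text
time_s: 27.32
position: [0.57, 0.2451, 0.1182]
tool_rot: [[0.994, -0.109, -0.003], [-0.109, -0.994, -0.001], [-0.003, 0.001, -1.0]]
ft_force: [-0.1, -0.4, -0.2]
grip_width: 0.0308
gripper_force: 30.0
```

```bash
python3 - <<'E'
from h import *
print(telemetry.observe()["position"])
plan(.57,.2463,.025,-96.3,3)
E
```

```text
[0.57002624 0.24507862 0.11818429]
yaw now -96.2 turn -0.1 n 3
[-0.0001, -0.0004, 0.0311, 0.0, 0.0, 0.0003]
[-0.0001, -0.0004, 0.0311, 0.0, 0.0, 0.0003]
[-0.0001, -0.0004, 0.0311, 0.0, 0.0, 0.0003]
```

Call:
send_rows([
  [[0, -0.001, 0.035, 0, 0, 0, -1], [0, 0, 0.035, 0, 0, 0, -1], [0, 0, 0.015, 0, 0, 0, -1], [0, 0, 0.007, 0, 0, 0, -1], [0, 0, 0, 0, 0, 0, -1], [0, 0, 0, 0, 0, 0, -1]],
])

```text
time_s: 28.08
position: [0.5714, 0.2466, 0.0289]
tool_rot: [[0.994, -0.109, 0.002], [-0.109, -0.994, 0.0], [0.002, -0.001, -1.0]]
ft_force: [0.3, 1.4, 0.0]
grip_width: 0.0306
gripper_force: 30.0
```

Lower 6 mm, release, lift.

Call:
send_rows([
  [[0, 0, 0.006, 0, 0, 0, -1], [0, 0, 0, 0, 0, 0, -1], [0, 0, 0, 0, 0, 0, -1], [0, 0, 0, 0, 0, 0, -0.15], [0, 0, 0, 0, 0, 0, -0.15], [0, 0, 0, 0, 0, 0, -0.15], [0, 0, -0.02, 0, 0, 0, -0.15], [0, 0, -0.04, 0, 0, 0, 0], [0, 0, -0.06, 0, 0, 0, 0], [0, 0, -0.06, 0, 0, 0, 0], [0, 0, 0, 0, 0, 0, 0], [-0.06, 0, 0, 0, 0, 0, 0]],
])

```text
time_s: 29.58
position: [0.5123, 0.2524, 0.2002]
tool_rot: [[0.994, -0.111, -0.0], [-0.111, -0.994, -0.0], [-0.0, 0.0, -1.0]]
ft_force: [-0.9, 0.7, 1.0]
grip_width: 0.0425
gripper_force: 0.0
```

```bash
python3 - <<'E'
from h import *
s=telemetry.observe();print(s["position"],s["ft_force"],s["time_s"])
a=cap("wrist"); np.savez("w11.npz",*a); save(a[0],"w11.png"); P=cloud(*a[1:])
m=(np.hypot(P[...,0]-.57,P[...,1]-.2463)<.03)&(P[...,2]>.04)&(P[...,2]<.07)
q=P[m]; print(np.percentile(q,[1,50,99],axis=0).round(4))
t=cap("top"); P=cloud(*t[1:])
for n,x,y,r,lo in("jar",.445,-.113,.045,.035),("scap",.399,-.34,.03,.02):
    m=(np.hypot(P[...,0]-x,P[...,1]-y)<r)&(P[...,2]>lo)&(P[...,2]<.1); print(n,P[m].mean(0).round(3))
E
```

```text
[0.51234524 0.25235072 0.20017597] [-0.92555133  0.72063428  0.95636408] 29.575
[[0.5547 0.232  0.0497]
 [0.57   0.2468 0.0516]
 [0.5847 0.2618 0.0533]]
jar [ 0.443 -0.113  0.054]
scap [ 0.399 -0.338  0.034]
```

View pics/w11.png

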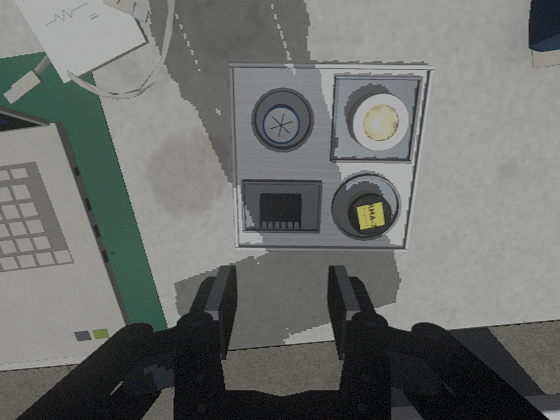

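```bash
python3 -c "
from rig import env
print(env.close_job())"
```

```text
the job is handed in; nothing more can be done
None
```

The job is handed in at about 30 s: the last pictures showed the capacitor, flux pot, tin and heatsink upright and released in their holders, and the jar and small capacitor where they started; no verdict came back.

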